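# Change over the eyelet press's case and put the delivered pile away

### The job

The eyelet press has used up its case: put the empty case from the press's steel tray into the crate for empties, and bring the press the full long case from the bottom of the delivered pile, flat inside the steel tray. The medium and the short case belong in the wooden tray at the drawer chest, stacked squarely, the medium one flat in the tray and the short one centred on top of it (the cutting mat is free if you need to put one aside). Set every case down gently, upright and without dropping it, and do not knock over the thread cone or the glue bottle.

Things in the scene. Friction and masses are not known exactly. Their poses are not given: they have to be found in the camera images.
- case_long: the long trim case (full, of eyelets): the bottom one of the pile of three, its two ends showing beyond the case above it. It is 150 x 60 mm and 40 mm high with straight flat sides and a flat lid; plain grey plastic, pale lid, the same material as the others. Origin: centre of its underside. Own y runs along its length, x across its 60 mm width, z up. Mass about 450 g, varying by a third. Grip it across its 60 mm width, from above.
- case_medium: the medium trim case (full): the middle one of the pile, its two ends showing beyond the short case on it. It is 115 x 60 mm and 40 mm high with straight flat sides and a flat lid; plain grey plastic, pale lid, the same material as the others. Origin: centre of its underside. Own y runs along its length, x across its 60 mm width, z up. Mass about 320 g, varying by a third. Grip it across its 60 mm width, from above.
- case_short: the short trim case (full): the top one of the pile. It is 80 x 60 mm and 40 mm high with straight flat sides and a flat lid; plain grey plastic, pale lid, the same material as the others. Origin: centre of its underside. Own y runs along its length, x across its 60 mm width, z up. Mass about 200 g, varying by a third. Grip it across its 60 mm width, from above.
- case_empty: the empty case: as long as the long one but open, without a lid, bare inside with four cross dividers (150 x 60 mm, 40 mm high, walls 4 mm, grey plastic); stands at the start in the steel tray of the press. Origin: centre of its underside; y along its length, x across its width, z up. About 140 g. Rigid: grip it from above across its 60 mm width, over both long walls.
- press_tray: the press's feed tray: fixed shallow sheet-steel tray in front of the grey C-framed eyelet press, inside 174 x 84 mm (12 mm play round a long case). Origin: centre of its underside on the table; floor 3 mm and rim 11 mm above it, so fingers straddling the rim stay higher. y along its length, x across, towards the press (240 mm high, nearest part 160 mm from the tray's centre).
- stock_tray: the stock tray: fixed shallow wooden tray in front of the small wooden chest of drawers, inside 139 x 84 mm (12 mm play round a medium case). Origin: centre of its underside on the table; floor 3 mm and rim 11 mm above it. y along its length, x across, towards the chest (153 mm high, nearest part 150 mm from the tray's centre).
- crate: the crate for empties: fixed open crate of wooden slats, 166 x 226 mm outside, 150 x 210 mm inside with a 12 mm post in each corner, rim 46 mm above the table; empty at the start. Origin: centre of its underside; its floor lies 6 mm above. y along its length, x across, z up.
- mat: the dark cutting mat with a grid: fixed, flat, 150 x 210 mm, 3 mm thick, always clear at the start, so that there is room on it to put a case down for a while. Origin: centre of its underside; y along its length.
- cone: a cone of grey thread standing on the bench between the two trays, 58 mm wide at the foot, 136 mm high, loose. Origin: centre of its foot, z up.
- glue: a white glue bottle standing on the bench between the two trays, 52 mm across, 145 mm high, loose. Origin: centre of its foot, z up.
Things that resemble listed ones, but are neither listed nor needed, are in the scene too. Leave any green or purple look-alike of the case_empty alone.

How it is judged (in metres and radians):
At the end, for the whole second after the job is handed in: Long case flat in the steel tray, medium in the wooden one (18 mm, 0.2 rad; in the rim, on the floor); short flat on the medium (15 mm, 0.2 rad); empty case flat on the crate floor, upright, centre within 50 mm of the crate's each way; all level to 0.07 rad, let go, at rest (horizontal distance between case_long and press_tray below 0.018 m and z of case_long in the frame of press_tray between -0.001 and 0.007 m and angle between the y axis of case_long and the y axis of press_tray, either way round below 0.2 rad and horizontal distance between case_medium and stock_tray below 0.018 m and z of case_medium in the frame of stock_tray between -0.001 and 0.007 m and angle between the y axis of case_medium and the y axis of stock_tray, either way round below 0.2 rad and horizontal distance between case_short and case_medium below 0.015 m and z of case_short in the frame of case_medium between 0.036 and 0.044 m and angle between the y axis of case_short and the y axis of case_medium, either way round below 0.2 rad and x of case_empty in the frame of crate between -0.05 and 0.05 m and y of case_empty in the frame of crate between -0.05 and 0.05 m and z of case_empty in the frame of crate between 0.002 and 0.011 m and angle between each of case_long, case_medium, case_short, case_empty's own z axis and vertical below 0.07 rad and linear speed of each of case_long, case_medium, case_short, case_empty below 0.02 m/s and angular speed of each of case_long, case_medium, case_short, case_empty below 0.2 rad/s); the robot touches nothing.
It fails at once if the long case is dropped: it moves faster than 0.7 m/s while no finger holds it (linear speed of case_long above 0.7 m/s and contact force between the fingers and case_long below 0.2 N).
It fails at once if the medium case is dropped: it moves faster than 0.7 m/s while no finger holds it (linear speed of case_medium above 0.7 m/s and contact force between the fingers and case_medium below 0.2 N).
It fails at once if the short case is dropped: it moves faster than 0.7 m/s while no finger holds it (linear speed of case_short above 0.7 m/s and contact force between the fingers and case_short below 0.2 N).
It fails at once if the empty case is dropped: it moves faster than 0.7 m/s while no finger holds it (linear speed of case_empty above 0.7 m/s and contact force between the fingers and case_empty below 0.2 N).
It fails at once if the thread cone or the glue bottle is knocked over (angle between any of cone, glue's own z axis and vertical above 0.5 rad).
It also fails if it takes over 128 s, if anything falls off the work surface, if the arm or the gripper's body presses on something with over 40 N, if the wrist force passes 120 N, or if a joint passes its speed limit or range.

### The arm

A 6-joint arm with a two-finger parallel gripper is mounted at the origin on the work surface. World frame = base frame: x ahead of the robot, y to its left, z up, the work surface at z = 0. Lengths are in mm, angles in degrees, forces in N, time in s.
With the tool pointing down it reaches from about 300 to 850 mm from the base axis. Payload 4.2 kg.
Tool frame: the origin (TCP) lies midway between the tips of the shut fingers; the grasp point (between the pads) lies 19 mm behind it (env.grasp_offset is the distance from the TCP to the grasp point, in mm); z points along the fingers, y is the line along which they close (so a half turn about z gives the same grasp; the last joint's range is limited). The gripper opens to 91 mm and grips with 3 to 60 N. Pads are 32 mm wide; open, the fingers measure 118 mm over their backs; the gripper's body (76 mm by 178 mm) begins 60 mm behind the grasp point.
Start: joints at [-74.714, 18.312, 89.639, -0, 72.044, -1.146], TCP at [162.661, -551.529, 213.976] pointing down, gripper open.
Joint ranges: [-177.97, 177.97], [-48.28, 115.42], [12.27, 149.76], [-77.06, 257.06], [2.81, 150.46], [-146.56, 146.56]. Speed limits (degrees/s): [147.25, 147.25, 180, 180, 180, 180].

### API

Orientations are given as [roll, pitch, yaw] about the fixed x, y, z axes, in that order (R = Rz(yaw) Ry(pitch) Rx(roll)).
In Python, from workcell import env, optics gives the robot as it stands. The module is installed in compiled form; this text tells all that it offers.
- The arm moves only by the tool send_rows, never from a script. Its argument "targets" is a list that holds one entry, the list of rows, each a list of 7 numbers: the turn, a rotation vector about the world's x, y, z scaled (see below), then the shift along the world's x, y, z scaled (see below), then the closure, from -1 (fully open) to 1 (shut). In form: [[[rx, ry, rz, x, y, z, gripper], ...]]. A call has 1 to 12 rows; each row shifts and turns the commanded pose from where the row before left it; what a row does not reach is not made up. The controller multiplies each number of a shift by 0.2 m and each number of a turn by pi/2 rad. A row lasts 1/10 s, in which the tool goes at most 50 mm and 8.59 degrees, less where a joint would pass 70% of its speed; a pose out of reach is approached as far as the arm can. A call with a number of a shift or a turn outside -1 to 1 is refused whole. A call with a gripper value outside its range is refused whole. The fingers move at their own pace and stop on an object; "grip_force" is the grip in N (left out, the last holds). Time passes only in rows, so rows that do not move let the fingers close. It gives the time, the measured TCP pose, the force, the opening and the grip force at its end, in the units of the state.
- env.state(): the state, without advancing time (a new reading comes with each control period).
- optics.grab_frame(name): name is "scene" or "top"; returns (picture, depth): 400x640x3 uint8, red, green, blue; 400x640 float32, mm along the optical axis (not along the pixel's ray), 0 where there is no reading.
- optics.camera_info(name): a dict with "camera_matrix" (3x3 intrinsics, pixels), "R" (3x3) and "t" (3): a world point X has camera coordinates R X + t. Camera axes: x right, y down, z forward; pixel columns grow to the right and rows downward; lengths in mm; the calibration is good to about 2 mm. A picture is of the moment at which its call begins. camera_info takes no time and is no camera call.
- env.job_done(): hands the job in; it is judged then, once.
Trained networks look in the newest picture that a camera, given by its name, has taken for a name from the list of things; names that differ only in an ending like _2 or _b are one class to them, and where a whole thing is asked for, a point or a joint stands for the part that bears it (a point fixed in the world has none). Each returns a list of dicts, best first, with "conf" (0 to 1); they miss things now and then, are a little off and sometimes report something else, mostly with a low value. They report only what shows in the picture. A call takes as long as a camera call. They do not tell look-alikes from the thing itself.
- optics.silhouettes(camera, name): "mask" (400x640 bool, what is visible of it) and "at" ([column, row] in pixels, amid what is visible of it).
- optics.place_of(camera, name): "at" ([column, row] in pixels: a listed point, or the origin of a listed thing).
The state is a dict: "time_s": time; "qpos": joint angles; "qvel": joint speeds; "effort": joint torques, N m; "ee_pos": TCP position; "ee_rot": TCP orientation; "force": force on the tool from outside, world axes, zero at the start; "torque": the same for the moment, N m; "gripper_width": finger opening in mm; "gripper_force": force on a finger pad.
Only numpy, scipy, OpenCV 4.12 (cv2) and the standard library are available. Lean on these libraries where they do the work, as an engineer would, in place of code of your own. Each camera call takes 0.05 s, during which the arm holds its last target. There are 200 camera calls.

## Working session

There is one attempt and no reset: what is moved stays moved. The work goes in short steps, Python scripts to look and compute and a tool call to move; the robot and the scene stay as the last step left them, time stands still between calls to the robot, and variables do not carry over. Pictures are saved under pics/ and viewed, at most 14 in all, crops included, and the job is handed in when it is done.

Besides the shell and the picture viewer there is one more tool, called after "Emit:" as name(argument=value, ...) on one line, values as JSON. send_rows: Moves the arm, as the interface text tells. Its arguments: {"type":"object","properties":{"targets":{"type":"array"},"grip_force":{"type":"number"}},"required":["targets"]}

```bash
mkdir -p pics
python3 - <<'E'
from workcell import env, optics
import cv2
for n in ("scene","top"):
    p,d=optics.grab_frame(n); cv2.imwrite(f"pics/{n}0.png",p[:,:,::-1])
    i=optics.camera_info(n); print(n,i["camera_matrix"],i["R"],i["t"])
print(env.state(), env.grasp_offset)
E
```

```text
scene [[458.8138836    0.         320.06942626]
 [  0.         458.8138836  199.10177762]
 [  0.           0.           1.        ]] [[-0.01404952  0.99983276 -0.01170699]
 [ 0.86411266  0.00624976 -0.50325962]
 [-0.50310229 -0.01718671 -0.86405596]] [ 108.81828362 -376.11056958 1420.31796226]
top [[455.4274488    0.         319.87470367]
 [  0.         455.4274488  192.64037823]
 [  0.           0.           1.        ]] [[ 1.94624726e-02 -9.99810234e-01  8.41882852e-04]
 [-9.96461217e-01 -1.94661328e-02 -8.17686554e-02]
 [ 8.17695267e-02  7.52516606e-04 -9.96650981e-01]] [ -99.06949349  455.82731804 1333.46040101]
{'time_s': 0.1, 'qpos': array([-7.47126935e+01,  1.83473432e+01,  8.96999010e+01, -1.83560207e-03,
        7.20431458e+01, -1.14613374e+00]), 'qvel': array([ 0.05366048, -0.08931749, -0.17101069, -0.00280591,  0.09601229,
       -0.04471561]), 'effort': array([ 1.24367405e-03, -4.13333058e+01, -2.32508540e+01,  7.28540076e-02,
        4.21002321e-02, -5.89943079e-05]), 'ee_pos': array([ 162.53773967, -551.07739943,  213.20742809]), 'ee_rot': array([-1.79909593e+02, -6.30796612e-05,  1.64340075e+01]), 'force': array([-0.96865003,  0.31265577,  0.10644448]), 'torque': array([ 0.02712895, -0.00695547, -0.0151547 ]), 'gripper_force': 0.0, 'gripper_width': 91.15656186368642} 18.8
```

View pics/scene0.png

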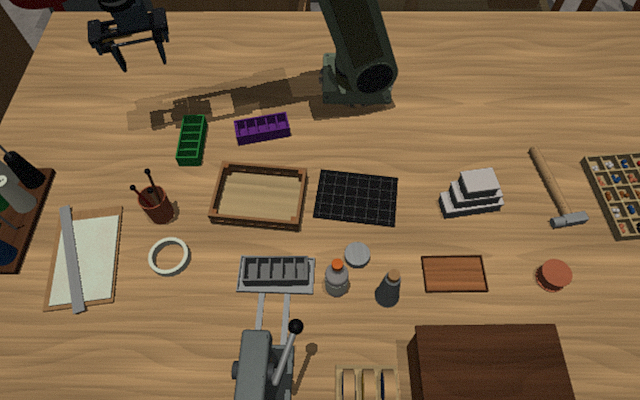

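View pics/top0.png

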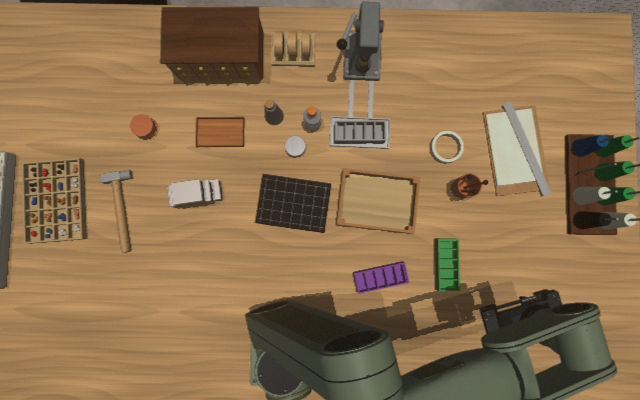

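Scene (640x400): the pile is at (472,195), the steel tray with the grey empty case at (275,273), the crate at (258,195), the mat at (356,197), the wooden tray at (454,273), the glue at (337,277) and the cone at (388,288). 
In the top view they are: pile (195,193), empty case (359,132), crate (377,201), mat (293,202), stock tray (220,132), glue (312,119), cone (273,112).
The candidates for case_empty are grey (359,132), green (447,264) and purple (380,277). I choose the grey one in the steel tray. The stock tray could be confused with the paper tray at (515,150), and I choose the one at the chest.

```bash
cat > h.py <<'E'
from workcell import env, optics
import cv2, numpy as np
def cloud(n):
    p,d=optics.grab_frame(n); i=optics.camera_info(n); K,R,t=i["camera_matrix"],i["R"],i["t"]
    v,u=np.mgrid[0:400,0:640]
    c=np.stack([(u-K[0,2])/K[0,0]*d,(v-K[1,2])/K[1,1]*d,d],-1)
    X=(c-t)@R; X[d==0]=np.nan
    return p,X
def rect(P):
    (c,s,a)=cv2.minAreaRect(np.ascontiguousarray(P[:,:2],np.float32))
    if s[0]>s[1]: s=s[::-1]; a+=90
    # a-90.. : direction of long side, degrees from world x
    return np.round(c,1),np.round(s,1),round((a+90)%180,1)
def crop(p,u0,v0,u1,v1,name,k=5):
    cv2.imwrite("pics/"+name,cv2.resize(p[v0:v1,u0:u1,::-1],None,fx=k,fy=k,interpolation=cv2.INTER_CUBIC))
E
python3 - <<'E'
from h import *
C={n:cloud(n) for n in("top","scene")}
for n in ("top","scene"):
  p,X=C[n]
  for o in ["case_long","case_medium","case_short","case_empty","press_tray","stock_tray","crate","mat","cone","glue"]:
    for s in optics.silhouettes(n,o)[:3]:
        if s["conf"]<.3: continue
        m=cv2.erode(s["mask"].astype(np.uint8),np.ones((2,2)))>0
        P=X[m]; P=P[~np.isnan(P[:,0])]
        if len(P)<10: continue
        z=np.percentile(P[:,2],[5,50,95]).round()
        T=P[P[:,2]>z[2]-6]
        print(n,o,round(s["conf"],2),np.round(s["at"]),"z",z,"all",*rect(P),"top",*rect(T))
p,X=C["top"]
crop(p,150,95,410,245,"c1.png",3)
E
```

```text
top case_long 0.81 [217. 187.] z [13. 39. 44.] all [459.6 215. ] [26.2 56.7] 3.5 top [458.7 214.9] [19.1 55.4] 11.1
top case_long 0.57 [187. 195.] z [102. 120. 124.] all [444.3 275.8] [57.2 78.7] 99.1 top [444.3 276. ] [57. 78.] 99.7
top case_long 0.44 [363. 131.] z [ 3. 11. 44.] all [ 641.5 -208. ] [ 61.1 154. ] 91.3 top [ 641.8 -205.1] [ 59.  148.1] 91.3
top case_medium 0.85 [206. 192.] z [57. 79. 84.] all [446.4 278.5] [ 56.1 113.1] 97.2 top [444.3 278.7] [ 56.2 111.3] 99.4
top case_short 0.72 [188. 194.] z [ 93. 119. 124.] all [443.8 278.5] [57.2 84. ] 99.1 top [444. 276.] [56.4 78. ] 99.8
top case_empty 0.97 [381. 278.] z [ 0.  7. 41.] all [ 211.3 -271. ] [ 65.8 146.6] 103.4 top [ 214.3 -270.3] [ 59.6 146.6] 103.4
top case_empty 0.87 [445. 264.] z [ 0. 12. 42.] all [ 255.3 -464. ] [ 62.1 146.4] 1.4 top [ 255.3 -464. ] [ 62.1 146.4] 1.4
top case_empty 0.68 [360. 130.] z [ 4. 12. 44.] all [ 641.7 -205.2] [ 59.3 148.6] 91.6 top [ 641.8 -205.1] [ 58.8 148.2] 91.1
top press_tray 0.89 [361. 143.] z [-1.  5. 12.] all [ 644.8 -206.9] [ 89.4 176.9] 88.5 top [ 644.  -207.6] [ 88.  175.5] 
[... 1747 characters left out ...]
 [257. 197.] z [ 1.  6. 45.] all [ 440.6 -258.4] [167.1 225.9] 84.3 top [ 440.6 -257.7] [166.5 224.3] 84.5
scene mat 0.58 [354. 199.] z [-2.  1.  4.] all [431.3  -6.1] [150.3 204.7] 83.0 top [431.3  -6.1] [150.3 204.7] 83.0
scene mat 0.3 [277. 271.] z [ 3. 16. 42.] all [ 635.7 -203. ] [ 84.4 149.6] 92.2 top [ 645.4 -203.6] [ 62.2 148.7] 91.0
scene cone 0.79 [389. 289.] z [  3.  71. 135.] all [693.8  69.4] [46.  79.4] 119.6 top [697.2  56.8] [20.2 23.9] 118.5
scene cone 0.41 [482. 182.] z [ 87. 117. 121.] all [426.5 315. ] [ 80.1 182. ] 124.1 top [450.2 279.3] [59.3 80.7] 99.6
scene glue 0.79 [338. 277.] z [ 19.  94. 144.] all [682.9 -60.5] [38.1 49.5] 89.8 top [677.6 -61.7] [19.2 20.9] 123.8
```

View pics/c1.png

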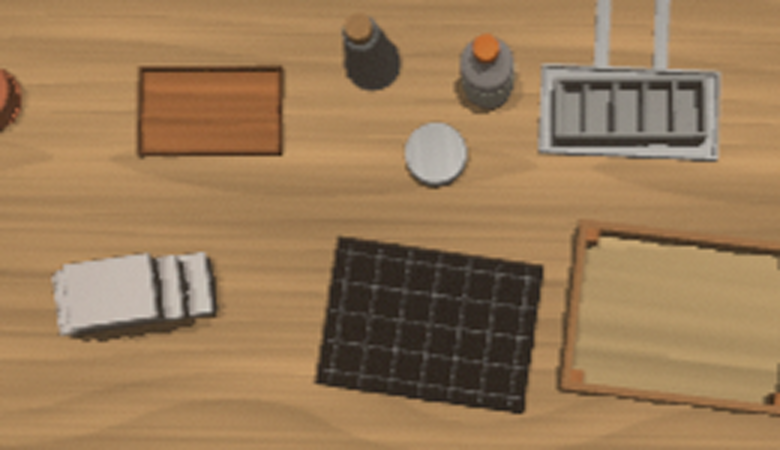

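Emit:
send_rows(targets=[[[0,0,0.069,0.15,0.108,0,-1],[0,0,0.069,0.15,0.108,0,-1],[0,0,0.069,0.15,0.108,0,-1],[0,0,0.069,0.15,0.108,0,-1],[0,0,0.069,0.15,0.108,0,-1],[0,0,0.069,0.15,0.108,0,-1],[0,0,0.069,0.15,0.108,0,-1],[0,0,0.069,0.15,0.108,0,-1],[0,0,0.069,0.15,0.108,0,-1],[0,0,0.069,0.15,0.108,0,-1],[0,0,0.069,0.15,0.108,0,-1],[0,0,0.07,0.15,0.108,0,-1]]], grip_force=20)

```text
time_s: 2.4
ee_pos: [523.8, -291.3, 214.1]
ee_rot: [180.0, 0.0, 91.3]
force: [0.8, 0.2, 0.2]
gripper_width: 91.2
gripper_force: 0.0
```

Emit:
send_rows(targets=[[[0,0,0,0.152,0.11,-0.1,-1],[0,0,0,0.152,0.11,-0.1,-1],[0,0,0,0.152,0.11,-0.1,-1],[0,0,0,0.152,0.11,-0.1,-1],[0,0,0,0,0,0,-1],[0,0,0,0,0,0,-1]]])

```text
time_s: 3.0
ee_pos: [644.2, -203.7, 133.0]
ee_rot: [-179.9, -0.0, 91.1]
force: [-1.3, 0.4, 0.0]
gripper_width: 91.6
gripper_force: 0.0
```

Run:
```python
from h import *
p,X=cloud("scene"); crop(p,190,180,350,320,"c2.png",4)
q,Y=cloud("top"); crop(q,290,60,450,180,"c3.png",4)
# pile by height layers
for n,Z in(("scene",X),("top",Y)):
  for a,b in((110,130),(72,90),(33,50)):
    m=(Z[...,2]>a)&(Z[...,2]<b)&(abs(Z[...,0]-450)<70)&(abs(Z[...,1]-278)<110)
    print(n,a,m.sum(),rect(Z[m]))
```

```text
scene 110 776 (array([448.5, 278.1]), array([62. , 81.5]), 99.2)
scene 72 386 (array([449.3, 281. ]), array([ 61.6, 116.6]), 98.6)
scene 33 463 (array([453.5, 280. ]), array([ 61.5, 151.1]), 99.1)
top 110 647 (array([445.4, 277.7]), array([60.3, 81.7]), 99.4)
top 72 241 (array([445.8, 280.4]), array([ 60.1, 116.5]), 99.2)
top 33 206 (array([447.2, 279.1]), array([ 61.5, 152.5]), 101.1)
```

View pics/c2.png

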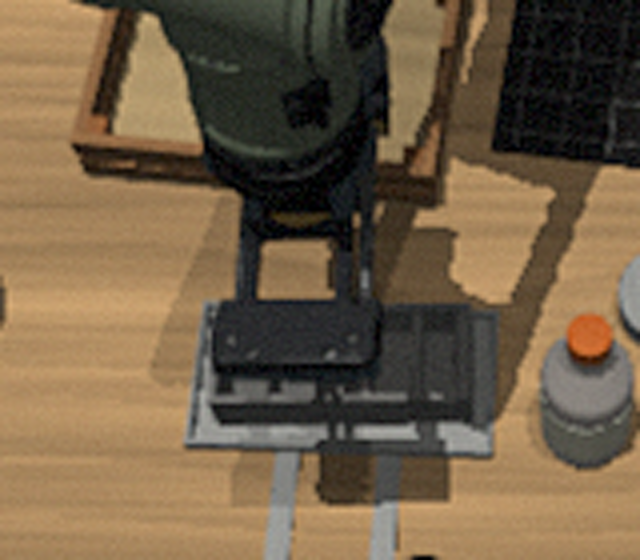

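The crop shows the open gripper above the grey empty case at crop (340,370), with a finger on each side and the glue clear at (588,400). I'll descend and grip.

Emit:
send_rows(targets=[[[0,0,0,0,0,-0.1,-1],[0,0,0,0,0,-0.1,-1],[0,0,0,0,0,-0.1,-1],[0,0,0,0,0,-0.1,-1],[0,0,0,0,0,-0.1,-1],[0,0,0,0,0,-0.05,-1],[0,0,0,0,0,-0.025,-1],[0,0,0,0,0,0,1],[0,0,0,0,0,0,1],[0,0,0,0,0,0,1],[0,0,0,0,0,0,1],[0,0,0,0,0,0,1]]], grip_force=15)

```text
time_s: 4.3
ee_pos: [644.5, -204.4, 19.7]
ee_rot: [180.0, 0.0, 91.1]
force: [-0.2, -0.6, 3.3]
gripper_width: 59.5
gripper_force: 15.0
```

Emit:
send_rows(targets=[[[0,0,0,0,0,0,1],[0,0,0,0,0,0,1],[0,0,0,0,0,0,1]]])

```text
time_s: 4.6
ee_pos: [644.5, -204.4, 19.7]
ee_rot: [180.0, 0.0, 91.1]
force: [-1.2, 0.0, 6.2]
gripper_width: 59.8
gripper_force: 15.0
```

Emit:
send_rows(targets=[[[0,0,0,0,0,0.05,1],[0,0,0,0,0,0.1,1],[0,0,0,0,0,0.1,1],[0,0,0,0,0,0.1,1],[0,0,0,0,0,0.1,1],[0,0,0,0,0,0.05,1]]])

```text
time_s: 5.2
ee_pos: [645.1, -204.5, 120.9]
ee_rot: [179.8, 0.0, 91.0]
force: [0.4, 0.1, -0.3]
gripper_width: 60.3
gripper_force: 15.0
```

Emit:
send_rows(targets=[[[0,0,-0.0075,-0.103,-0.0275,0,1],[0,0,-0.0075,-0.103,-0.0275,0,1],[0,0,-0.0075,-0.103,-0.0275,0,1],[0,0,-0.0075,-0.103,-0.0275,0,1],[0,0,-0.0075,-0.103,-0.0275,0,1],[0,0,-0.0075,-0.103,-0.0275,0,1],[0,0,-0.0075,-0.103,-0.0275,0,1],[0,0,-0.0075,-0.103,-0.0275,0,1],[0,0,-0.0075,-0.103,-0.0275,0,1],[0,0,-0.0075,-0.103,-0.0275,0,1],[0,0,0,0,0,0,1]]])

```text
time_s: 6.3
ee_pos: [435.6, -259.2, 118.6]
ee_rot: [-179.9, -0.0, 84.2]
force: [0.8, 0.0, -1.0]
gripper_width: 59.6
gripper_force: 15.0
```

Emit:
send_rows(targets=[[[0,0,0,0,0,-0.1,1],[0,0,0,0,0,-0.1,1],[0,0,0,0,0,-0.1,1],[0,0,0,0,0,-0.075,1],[0,0,0,0,0,-0.05,1],[0,0,0,0,0,-0.025,1],[0,0,0,0,0,-0.015,1],[0,0,0,0,0,-0.01,1],[0,0,0,0,0,0,1]]])

```text
time_s: 7.2
ee_pos: [438.6, -259.5, 24.2]
ee_rot: [180.0, 0.0, 84.3]
force: [0.1, -0.7, -0.8]
gripper_width: 60.0
gripper_force: 15.0
```

Emit:
send_rows(targets=[[[0,0,0,0,0,-0.01,1],[0,0,0,0,0,0,1],[0,0,0,0,0,0,0.3],[0,0,0,0,0,0,-0.5],[0,0,0,0,0,0,-0.9],[0,0,0,0,0,0,-1],[0,0,0,0,0,0.05,-1],[0,0,0,0,0,0.1,-1],[0,0,0,0,0,0.2,-1],[0,0,0,0,0,0.2,-1],[0,0,0,0,0,0.2,-1]]])

```text
time_s: 8.3
ee_pos: [438.0, -259.2, 174.2]
ee_rot: [180.0, 0.0, 84.3]
force: [0.6, -0.3, -0.1]
gripper_width: 91.0
gripper_force: 0.0
```

Run:
```python
from h import *
print(env.state()["ee_pos"],env.state()["gripper_width"])
p,X=cloud("scene"); crop(p,190,130,350,270,"c4.png",4)
```

```text
[ 438.0068193  -259.18203135  174.15865952] 91.04889869759573
```

View pics/c4.png

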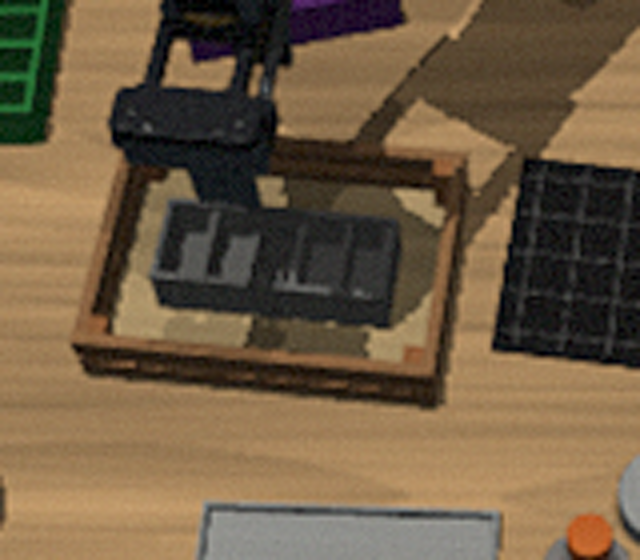

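The empty case stands level in the middle of the crate, crop (275,262). Next is the short case.

Emit:
send_rows(targets=[[[0,0,0.0093,0.0025,0.15,0,-1],[0,0,0.0093,0.0025,0.15,0,-1],[0,0,0.0093,0.0025,0.15,0,-1],[0,0,0.0093,0.0025,0.15,0,-1],[0,0,0.0093,0.0025,0.15,0,-1],[0,0,0.0093,0.0025,0.15,0,-1],[0,0,0.0093,0.0025,0.15,0,-1],[0,0,0.0093,0.0025,0.15,0,-1],[0,0,0.0093,0.0025,0.15,0,-1],[0,0,0.0093,0.0025,0.15,0,-1]]])

```text
time_s: 9.35
ee_pos: [443.1, 41.9, 172.5]
ee_rot: [179.9, 0.0, 92.7]
force: [0.6, -0.9, -0.5]
gripper_width: 91.1
gripper_force: 0.0
```

Emit:
send_rows(targets=[[[0,0,0.0093,0.0025,0.15,0,-1],[0,0,0.0093,0.0025,0.15,0,-1],[0,0,0.0093,0.0025,0.15,0,-1],[0,0,0.0093,0.0025,0.15,0,-1],[0,0,0.0093,0.0025,0.15,0,-1],[0,0,0.0093,0.0025,0.15,0,-1],[0,0,0.0093,0.0025,0.15,0,-1],[0,0,0.0093,0.0025,0.135,0,-1],[0,0,0,0,0,0,-1],[0,0,0,0,0,0,-1]]])

```text
time_s: 10.35
ee_pos: [446.9, 277.6, 172.0]
ee_rot: [-180.0, 0.0, 99.4]
force: [0.3, 0.7, 0.4]
gripper_width: 91.5
gripper_force: 0.0
```

Run:
```python
from h import *
p,X=cloud("scene"); crop(p,410,110,550,250,"c5.png",4)
q,Y=cloud("top")
# crate check of empty & trays, both cameras averaged
for n,Z in(("scene",X),("top",Y)):
  for c,w,a,b in(((438,-259),(60,88),38,60),((647,-205),(60,110),9,15),((640,218),(60,95),8,15)):
    m=(Z[...,2]>a)&(Z[...,2]<b)&(abs(Z[...,0]-c[0])<w[0])&(abs(Z[...,1]-c[1])<w[1])
    print(n,c,m.sum(),rect(Z[m]))
```

```text
scene (438, -259) 455 (array([ 441.4, -258.2]), array([ 64.6, 150.3]), 84.4)
scene (647, -205) 184 (array([ 647.9, -204.4]), array([ 90.8, 180.1]), 88.3)
scene (640, 218) 219 (array([641.2, 218.1]), array([ 91.4, 145.3]), 91.4)
top (438, -259) 336 (array([ 439. , -259.5]), array([ 60.3, 151. ]), 84.2)
top (647, -205) 185 (array([ 645. , -213.7]), array([ 90.7, 197.4]), 88.3)
top (640, 218) 200 (array([637.7, 217.1]), array([ 90.1, 177.4]), 91.0)
```

View pics/c5.png

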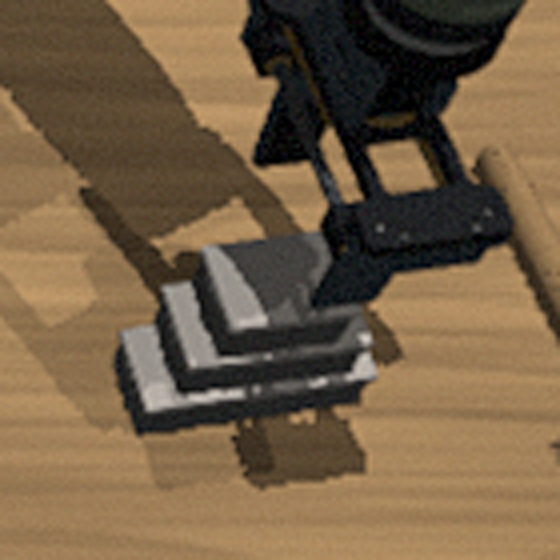

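The gripper is over the short case, crop (270,290), with the medium and long case ends visible below it. I'll descend and grip.

Emit:
send_rows(targets=[[[0,0,0,0,0,-0.1,-1],[0,0,0,0,0,-0.1,-1],[0,0,0,0,0,-0.1,-1],[0,0,0,0,0,-0.05,-1],[0,0,0,0,0,-0.025,-1],[0,0,0,0,0,0,-0.3],[0,0,0,0,0,0,1],[0,0,0,0,0,0,1],[0,0,0,0,0,0,1],[0,0,0,0,0,0,1],[0,0,0,0,0,0,1],[0,0,0,0,0,0,1]]], grip_force=20)

```text
time_s: 11.65
ee_pos: [447.0, 277.7, 97.5]
ee_rot: [-180.0, -0.0, 99.4]
force: [-2.9, -0.2, 5.0]
gripper_width: 59.8
gripper_force: 20.0
```

Emit:
send_rows(targets=[[[0,0,0,0,0,0.025,1],[0,0,0,0,0,0.05,1],[0,0,0,0,0,0.1,1],[0,0,0,0,0,0.1,1],[0,0,0,0,0,0,1]]])

```text
time_s: 12.15
ee_pos: [449.2, 278.8, 154.8]
ee_rot: [179.6, -0.1, 99.4]
force: [0.7, 0.2, -2.3]
gripper_width: 60.3
gripper_force: 20.0
```

Emit:
send_rows(targets=[[[0,0,-0.0087,-0.0075,-0.12,0,1],[0,0,-0.0087,-0.0075,-0.12,0,1],[0,0,-0.0087,-0.0075,-0.12,0,1],[0,0,-0.0087,-0.0075,-0.12,0,1],[0,0,-0.0087,-0.0075,-0.12,0,1],[0,0,-0.0087,-0.0075,-0.12,0,1],[0,0,-0.0087,-0.0075,-0.12,0,1],[0,0,-0.0087,-0.0075,-0.12,0,1],[0,0,-0.0087,-0.0075,-0.12,0,1],[0,0,-0.0087,-0.0075,-0.12,0,1],[0,0,-0.0087,-0.0075,-0.12,0,1],[0,0,-0.0087,-0.0075,-0.11,0,1]]])

```text
time_s: 13.35
ee_pos: [428.7, -9.4, 151.2]
ee_rot: [-179.9, 0.0, 89.9]
force: [-0.6, -0.5, -2.5]
gripper_width: 60.0
gripper_force: 20.0
```

Emit:
send_rows(targets=[[[0,0,0,0,0,-0.1,1],[0,0,0,0,0,-0.1,1],[0,0,0,0,0,-0.1,1],[0,0,0,0,0,-0.1,1],[0,0,0,0,0,-0.1,1],[0,0,0,0,0,-0.05,1],[0,0,0,0,0,-0.05,1],[0,0,0,0,0,-0.025,1],[0,0,0,0,0,-0.015,1],[0,0,0,0,0,0,1]]])

```text
time_s: 14.35
ee_pos: [429.4, -8.3, 24.0]
ee_rot: [180.0, 0.0, 90.0]
force: [0.7, 0.2, -3.0]
gripper_width: 59.7
gripper_force: 20.0
```

Emit:
send_rows(targets=[[[0,0,0,0,0,-0.01,1],[0,0,0,0,0,-0.008,1],[0,0,0,0,0,0,1]]])

```text
time_s: 14.65
ee_pos: [429.5, -8.3, 20.6]
ee_rot: [180.0, 0.0, 90.0]
force: [0.1, 0.3, -2.2]
gripper_width: 60.0
gripper_force: 20.0
```

Emit:
send_rows(targets=[[[0,0,0,0,0,0,0.3],[0,0,0,0,0,0,-0.3],[0,0,0,0,0,0,-1],[0,0,0,0,0,0,-1],[0,0,0,0,0,0.05,-1],[0,0,0,0,0,0.1,-1],[0,0,0,0,0,0.2,-1],[0,0,0,0,0,0.2,-1],[0,0,0,0,0,0.1,-1]]])

```text
time_s: 15.55
ee_pos: [430.9, -8.4, 154.4]
ee_rot: [179.6, 0.0, 90.0]
force: [0.2, 0.8, -1.1]
gripper_width: 91.6
gripper_force: 0.0
```

```bash
cat > pile.py <<'E'
from h import *
q,Y=cloud("top"); p,X=cloud("scene")
crop(p,310,130,550,270,"p%d.png"%int(env.state()["time_s"]*10),3)
for n,Z in(("scene",X),("top",Y)):
  for a,b in((72,90),(33,50)):
    m=(Z[...,2]>a)&(Z[...,2]<b)&(abs(Z[...,0]-450)<70)&(abs(Z[...,1]-278)<110)
    if m.sum()>9: print(n,a,m.sum(),rect(Z[m]))
  m=(Z[...,2]>38)&(Z[...,2]<48)&(abs(Z[...,0]-430)<50)&(abs(Z[...,1]+8)<60)
  if m.sum()>9: print(n,"mat",m.sum(),rect(Z[m]))
E
python3 pile.py; ls pics
```

```text
scene 72 1041 (array([448.6, 281. ]), array([ 63.3, 117.4]), 99.2)
scene 33 471 (array([454.5, 280.5]), array([ 60.5, 153.2]), 98.1)
scene mat 540 (array([432.7,  -7.4]), array([61.2, 79.8]), 87.6)
top 72 871 (array([446.2, 280.3]), array([ 60.1, 116. ]), 99.0)
top 33 201 (array([447.5, 279. ]), array([ 61.1, 152.7]), 101.2)
c1.png
c2.png
c3.png
c4.png
c5.png
p156.png
scene0.png
top0.png
```

Emit:
send_rows(targets=[[[0,0,0.0084,0.007,0.1204,0,-1],[0,0,0.0084,0.007,0.1204,0,-1],[0,0,0.0084,0.007,0.1204,0,-1],[0,0,0.0084,0.007,0.1204,0,-1],[0,0,0.0084,0.007,0.1204,0,-1],[0,0,0.0084,0.007,0.1204,0,-1],[0,0,0.0084,0.007,0.1204,0,-1],[0,0,0.0084,0.007,0.1204,0,-1],[0,0,0.0084,0.007,0.1204,0,-1],[0,0,0.0084,0.007,0.1204,0,-1],[0,0,0.0084,0.007,0.1204,0,-1],[0,0,0.0084,0.007,0.1204,0,-1]]])

```text
time_s: 16.85
ee_pos: [445.3, 281.2, 149.3]
ee_rot: [-179.9, 0.1, 99.1]
force: [-0.1, 0.4, -0.8]
gripper_width: 91.2
gripper_force: 0.0
```

Emit:
send_rows(targets=[[[0,0,0,0,0,-0.1,-1],[0,0,0,0,0,-0.1,-1],[0,0,0,0,0,-0.1,-1],[0,0,0,0,0,-0.1,-1],[0,0,0,0,0,0,-1]]])

```text
time_s: 17.35
ee_pos: [443.4, 279.1, 67.2]
ee_rot: [-179.6, 0.2, 99.0]
force: [-0.3, -0.9, 0.6]
gripper_width: 91.0
gripper_force: 0.0
```

Emit:
send_rows(targets=[[[0,0,0,0,0.005,-0.025,-1],[0,0,0,0,0,-0.025,-1],[0,0,0,0,0,0,-1]]])

```text
time_s: 17.65
ee_pos: [446.0, 281.6, 60.4]
ee_rot: [180.0, -0.0, 99.0]
force: [0.1, -0.6, -0.5]
gripper_width: 91.5
gripper_force: 0.0
```

Emit:
send_rows(targets=[[[0,0,0,0.006,-0.003,-0.014,-1],[0,0,0,0,0,0,-0.3],[0,0,0,0,0,0,1],[0,0,0,0,0,0,1],[0,0,0,0,0,0,1],[0,0,0,0,0,0,1],[0,0,0,0,0,0,1],[0,0,0,0,0,0,1]]], grip_force=28)

```text
time_s: 18.45
ee_pos: [446.8, 280.9, 57.7]
ee_rot: [-180.0, 0.0, 99.0]
force: [-1.9, 0.5, 3.1]
gripper_width: 59.8
gripper_force: 28.0
```

Emit:
send_rows(targets=[[[0,0,0,0,0,0.025,1],[0,0,0,0,0,0.05,1],[0,0,0,0,0,0.1,1],[0,0,0,0,0,0.1,1],[0,0,0,0,0,0.05,1],[0,0,0,0,0,0,1],[0,0,0,0,0,0,1]]])

```text
time_s: 19.15
ee_pos: [446.9, 280.8, 122.2]
ee_rot: [-180.0, 0.0, 99.0]
force: [0.5, 0.9, -3.5]
gripper_width: 60.1
gripper_force: 28.0
```

Emit:
send_rows(targets=[[[0,0,-0.0108,0.12,-0.039,0,1],[0,0,-0.0108,0.12,-0.039,0,1],[0,0,-0.0108,0.12,-0.039,0,1],[0,0,-0.0108,0.12,-0.039,0,1],[0,0,-0.0108,0.12,-0.039,0,1],[0,0,-0.0108,0.12,-0.039,0,1],[0,0,-0.0108,0.12,-0.039,0,1],[0,0,-0.0108,0.12,-0.039,0,1],[0,0,0,0,0,-0.1,1],[0,0,0,0,0,-0.1,1],[0,0,0,0,0,-0.1,1],[0,0,0,0,0,0,1]]])

```text
time_s: 20.35
ee_pos: [636.1, 217.5, 57.6]
ee_rot: [-179.5, 0.2, 91.3]
force: [-0.6, -0.1, -2.4]
gripper_width: 59.7
gripper_force: 28.0
```

Emit:
send_rows(targets=[[[0,0,0,0,0,0,1],[0,0,0,0,0,0,1]]])

```text
time_s: 20.55
ee_pos: [639.9, 218.9, 63.4]
ee_rot: [179.9, -0.0, 91.3]
force: [0.1, 0.1, -2.9]
gripper_width: 59.9
gripper_force: 28.0
```

Run:
```python
from h import *
p,X=cloud("scene"); crop(p,390,190,530,330,"c6.png",4)
for n,Z in(("scene",X),("top",cloud("top")[1])):
  for a,b in((8,14),(74,88),(25,88)):
    m=(Z[...,2]>a)&(Z[...,2]<b)&(abs(Z[...,0]-640)<60)&(abs(Z[...,1]-218)<95)
    if m.sum()>9: print(n,a,m.sum(),rect(Z[m]))
```

```text
scene 8 129 (array([641.9, 218. ]), array([ 88.7, 145.7]), 90.9)
scene 74 657 (array([644.7, 212.1]), array([ 76.2, 109.1]), 78.3)
scene 25 806 (array([644.7, 212.1]), array([ 76.2, 109.1]), 78.3)
top 8 85 (array([643.5, 175.7]), array([ 72.4, 106. ]), 175.6)
top 74 270 (array([645.2, 187.3]), array([53.6, 67.9]), 1.4)
top 25 311 (array([645.2, 187.3]), array([53.6, 67.9]), 1.4)
```

View pics/c6.png

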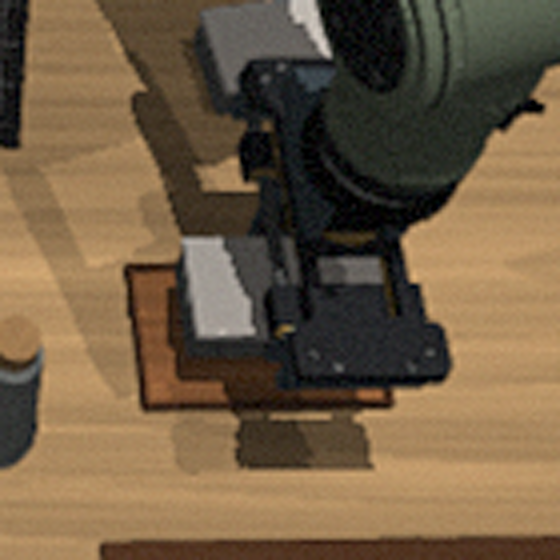

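The medium case hangs centred over the wooden tray at crop (270,335), and the cone is clear at (15,400). I'll lower it.

Emit:
send_rows(targets=[[[0,0,0,0,-0.003,-0.05,1],[0,0,0,0,0,-0.05,1],[0,0,0,0,0,-0.05,1],[0,0,0,0,0,-0.025,1],[0,0,0,0,0,-0.015,1],[0,0,0,0,0,0,1],[0,0,0,0,0,0,1]]])

```text
time_s: 21.35
ee_pos: [639.5, 218.1, 24.8]
ee_rot: [180.0, -0.0, 91.3]
force: [0.6, 0.1, -2.6]
gripper_width: 59.8
gripper_force: 28.0
```

Emit:
send_rows(targets=[[[0,0,0,0,0,-0.01,1],[0,0,0,0,0,-0.01,1],[0,0,0,0,0,0,1]]])

```text
time_s: 21.65
ee_pos: [639.4, 218.1, 20.8]
ee_rot: [180.0, -0.0, 91.3]
force: [0.3, 0.4, -2.0]
gripper_width: 59.9
gripper_force: 28.0
```

Emit:
send_rows(targets=[[[0,0,0,0,0,0,0.3],[0,0,0,0,0,0,-0.3],[0,0,0,0,0,0,-1],[0,0,0,0,0,0,-1],[0,0,0,0,0,0.05,-1],[0,0,0,0,0,0.1,-1],[0,0,0,0,0,0.2,-1],[0,0,0,0,0,0.15,-1],[0,0,0,0,0,0,-1]]])

```text
time_s: 22.55
ee_pos: [642.5, 219.1, 127.2]
ee_rot: [179.3, -0.2, 91.3]
force: [1.2, -0.5, 0.2]
gripper_width: 90.7
gripper_force: 0.0
```

Emit:
send_rows(targets=[[[0,0,0.01,-0.12,0.039,0,-1],[0,0,0.01,-0.12,0.039,0,-1],[0,0,0.01,-0.12,0.039,0,-1],[0,0,0.01,-0.12,0.039,0,-1],[0,0,0.01,-0.12,0.039,0,-1],[0,0,0.01,-0.12,0.039,0,-1],[0,0,0.01,-0.12,0.039,0,-1],[0,0,0.01,-0.1,0.039,0,-1],[0,0,0,0,0,0,-1],[0,0,0,0,0,0,-1]]])

```text
time_s: 23.55
ee_pos: [451.5, 280.5, 120.9]
ee_rot: [179.9, 0.0, 98.5]
force: [-0.2, -1.0, 0.4]
gripper_width: 91.3
gripper_force: 0.0
```

```bash
cat > chk.py <<'E'
from h import *
print(env.state()["ee_pos"])
p,X=cloud("scene"); q,Y=cloud("top")
for n,Z in(("scene",X),("top",Y)):
  for l,c,w,a,b in(("medium",(640,218),(60,95),37,50),("shortstack",(640,218),(60,95),77,95),("stray",(640,218),(60,95),8,14),("press",(646,-205),(60,110),37,50),("pt",(646,-205),(60,95),8,14),("long",(450,279),(70,110),33,50),("mat",(430,-8),(50,60),38,48)):
    m=(Z[...,2]>a)&(Z[...,2]<b)&(abs(Z[...,0]-c[0])<w[0])&(abs(Z[...,1]-c[1])<w[1])
    if m.sum()>30: print(n,l,m.sum(),rect(Z[m]))
E
python3 chk.py
```

```text
[451.54963718 280.53624321 120.86593105]
scene medium 1225 (array([642.5, 217.8]), array([ 60.5, 116.1]), 91.6)
scene stray 262 (array([641.5, 217.9]), array([ 91.3, 146.2]), 91.6)
scene pt 243 (array([ 647.9, -204.5]), array([ 91.6, 180.2]), 88.6)
scene long 1044 (array([453.1, 280.3]), array([ 62.9, 151.9]), 100.6)
scene mat 591 (array([433.6,  -7.2]), array([63.4, 79.6]), 87.9)
top medium 767 (array([638.5, 218.7]), array([ 61.7, 116.5]), 91.2)
top stray 195 (array([637.4, 224.2]), array([ 90.1, 174.9]), 91.0)
top pt 217 (array([ 645.2, -205.4]), array([104.6, 183.3]), 86.7)
top long 667 (array([453.6, 257.3]), array([ 59.9, 107.6]), 100.1)
top mat 545 (array([429.8,  -7.9]), array([58.8, 78.9]), 91.2)
```

Emit:
send_rows(targets=[[[0,0,0.01,0,-0.0025,-0.1,-1],[0,0,0.01,0,-0.0025,-0.1,-1],[0,0,0,0,0,-0.1,-1],[0,0,0,0,0,-0.1,-1],[0,0,0,0,0,-0.05,-1],[0,0,0,0,0,-0.04,-1],[0,0,0,0,0,0,-1],[0,0,0,0,0,0,-1]]])

```text
time_s: 24.45
ee_pos: [451.9, 279.6, 23.1]
ee_rot: [179.9, -0.0, 100.2]
force: [0.3, -0.1, 0.8]
gripper_width: 91.3
gripper_force: 0.0
```

Emit:
send_rows(targets=[[[0,0,0,0,0,-0.025,-1],[0,0,0,0,0,0,-0.3],[0,0,0,0,0,0,1],[0,0,0,0,0,0,1],[0,0,0,0,0,0,1],[0,0,0,0,0,0,1],[0,0,0,0,0,0,1],[0,0,0,0,0,0,1]]], grip_force=35)

```text
time_s: 25.25
ee_pos: [450.6, 279.2, 17.7]
ee_rot: [-179.9, 0.0, 100.2]
force: [-1.8, 0.1, 4.4]
gripper_width: 60.0
gripper_force: 35.0
```

Emit:
send_rows(targets=[[[0,0,0,0,0,0.025,1],[0,0,0,0,0,0.05,1],[0,0,0,0,0,0.1,1],[0,0,0,0,0,0.1,1],[0,0,0,0,0,0.1,1],[0,0,0,0,0,0.1,1],[0,0,0,0,0,0.05,1],[0,0,0,0,0,0,1],[0,0,0,0,0,0,1]]])

```text
time_s: 26.15
ee_pos: [450.9, 279.1, 122.0]
ee_rot: [-180.0, 0.0, 100.3]
force: [-0.8, -0.1, -3.8]
gripper_width: 59.8
gripper_force: 35.0
```

Emit:
send_rows(targets=[[[0,0,-0.0082,0.0125,-0.08,0,1],[0,0,-0.0082,0.0125,-0.15,0,1],[0,0,-0.0082,0.0125,-0.15,0,1],[0,0,-0.0082,0.0125,-0.15,0,1],[0,0,-0.0082,0.0125,-0.15,0,1],[0,0,-0.0082,0.0125,-0.15,0,1],[0,0,-0.0082,0.0125,-0.15,0,1],[0,0,-0.0082,0.0125,-0.15,0,1],[0,0,-0.0082,0.0125,-0.15,0,1],[0,0,-0.0082,0.0125,-0.15,0,1],[0,0,-0.0082,0.0125,-0.15,0,1],[0,0,-0.0082,0.0125,-0.15,0,1]]])

```text
time_s: 27.35
ee_pos: [480.0, -68.5, 121.6]
ee_rot: [-179.9, -0.0, 91.3]
force: [1.3, 0.1, -3.5]
gripper_width: 60.0
gripper_force: 35.0
```

Emit:
send_rows(targets=[[[0,0,-0.0082,0.0125,-0.15,0,1],[0,0,-0.0082,0.0125,-0.15,0,1],[0,0,-0.0082,0.0125,-0.15,0,1],[0,0,-0.0082,0.0125,-0.15,0,1],[0,0,0,0.05,-0.09,0,1],[0,0,0,0.12,0,0,1],[0,0,0,0.12,0,0,1],[0,0,0,0.12,0,0,1],[0,0,0,0.12,0,0,1],[0,0,0,0.12,0,0,1],[0,0,0,0.12,0,0,1],[0,0,0,0,0,0,1]]])

```text
time_s: 28.55
ee_pos: [647.1, -205.3, 120.6]
ee_rot: [180.0, -0.0, 88.5]
force: [0.1, -0.6, -4.1]
gripper_width: 60.0
gripper_force: 35.0
```

Emit:
send_rows(targets=[[[0,0,0,0,0,0,1],[0,0,0,0,0,0,1]]])

```text
time_s: 28.75
ee_pos: [643.6, -204.9, 121.5]
ee_rot: [-179.8, -0.0, 88.4]
force: [0.7, 0.1, -4.4]
gripper_width: 59.6
gripper_force: 35.0
```

Target TCP is (646.5, -205, 21).

Emit:
send_rows(targets=[[[0,0,0,0,0,-0.1,1],[0,0,0,0,0,-0.1,1],[0,0,0,0,0,-0.1,1],[0,0,0,0,0,-0.1,1],[0,0,0,0,0,0,1],[0,0,0,0,0,0,1],[0,0,0,0,0,0,1]]])

```text
time_s: 29.45
ee_pos: [645.9, -205.0, 44.1]
ee_rot: [179.9, 0.0, 88.4]
force: [0.7, 0.0, -3.3]
gripper_width: 60.1
gripper_force: 35.0
```

Run:
```python
from h import *
print(env.state()["ee_pos"])
p,X=cloud("scene"); crop(p,200,190,340,320,"c7.png",4)
```

```text
[ 645.88694441 -205.03608259   44.1309668 ]
```

View pics/c7.png

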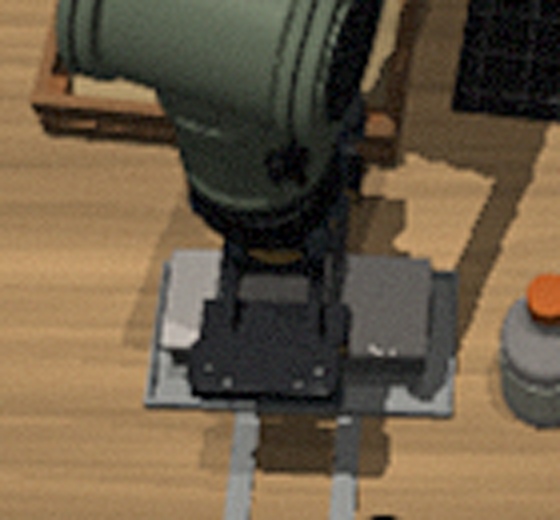

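The long case hangs centred inside the tray rim, crop (300,330), and the glue is clear at (540,350). I'll lower it.

Emit:
send_rows(targets=[[[0,0,0,0.003,0,-0.05,1],[0,0,0,0,0,-0.025,1],[0,0,0,0,0,-0.015,1],[0,0,0,0,0,0,1],[0,0,0,0,0,0,1]]])

```text
time_s: 30.0
ee_pos: [645.9, -204.5, 24.4]
ee_rot: [-180.0, -0.0, 88.5]
force: [0.1, 0.1, -2.9]
gripper_width: 59.9
gripper_force: 35.0
```

Emit:
send_rows(targets=[[[0,0,0,0,0,-0.01,1],[0,0,0,0,0,-0.009,1],[0,0,0,0,0,0,1],[0,0,0,0,0,0,0.3],[0,0,0,0,0,0,-0.3],[0,0,0,0,0,0,-1],[0,0,0,0,0,0,-1],[0,0,0,0,0,0.05,-1],[0,0,0,0,0,0.1,-1],[0,0,0,0,0,0.2,-1],[0,0,0,0,0,0.15,-1],[0,0,0,0,0,0,-1]]])

```text
time_s: 31.2
ee_pos: [649.2, -205.7, 127.6]
ee_rot: [179.3, 0.2, 88.4]
force: [0.3, 0.7, 0.0]
gripper_width: 91.4
gripper_force: 0.0
```

Emit:
send_rows(targets=[[[0,0,0.0014,-0.09,0.0815,0,-1],[0,0,0.0014,-0.09,0.0815,0,-1],[0,0,0.0014,-0.09,0.0815,0,-1],[0,0,0.0014,-0.09,0.0815,0,-1],[0,0,0.0014,-0.09,0.0815,0,-1],[0,0,0.0014,-0.09,0.0815,0,-1],[0,0,0.0014,-0.09,0.0815,0,-1],[0,0,0.0014,-0.09,0.0815,0,-1],[0,0,0.0014,-0.09,0.0815,0,-1],[0,0,0.0014,-0.09,0.0815,0,-1],[0,0,0.0014,-0.09,0.0815,0,-1],[0,0,0.0014,-0.09,0.0815,0,-1]]])

```text
time_s: 32.4
ee_pos: [428.9, -8.4, 120.9]
ee_rot: [180.0, -0.0, 90.0]
force: [-0.2, 0.0, -0.7]
gripper_width: 91.4
gripper_force: 0.0
```

Emit:
send_rows(targets=[[[0,0,0,0,0,0,-1],[0,0,0,0,0,0,-1]]])

```text
time_s: 32.6
ee_pos: [430.3, -9.0, 121.2]
ee_rot: [179.9, 0.0, 90.0]
force: [0.8, 0.2, 0.3]
gripper_width: 91.4
gripper_force: 0.0
```

```bash
python3 chk.py
```

```text
[430.28560286  -8.97069802 121.20176296]
scene medium 1225 (array([642.6, 218.1]), array([ 61.7, 115.7]), 91.6)
scene stray 269 (array([641.3, 218.5]), array([ 92.1, 145.6]), 91.0)
scene press 1584 (array([ 648.2, -203. ]), array([ 61.5, 150.8]), 88.2)
scene pt 279 (array([ 647.8, -204.4]), array([ 91.6, 180. ]), 88.5)
scene mat 400 (array([432.9,  -6.7]), array([62.3, 79.7]), 89.2)
top medium 777 (array([638.9, 218.7]), array([ 60.8, 116.7]), 91.1)
top stray 196 (array([637.9, 207.7]), array([ 89.7, 166.1]), 91.0)
top press 1002 (array([ 645.9, -203.5]), array([ 61.4, 151.6]), 88.1)
top pt 184 (array([ 646.3, -206.1]), array([ 92.8, 182.4]), 88.2)
```

Emit:
send_rows(targets=[[[0,0,0,0,0.0025,-0.1,-1],[0,0,0,0,0.0025,-0.1,-1],[0,0,0,0,0,-0.1,-1],[0,0,0,0,0,-0.1,-1],[0,0,0,0,0,-0.05,-1],[0,0,0,0,0,-0.04,-1],[0,0,0,0,0,0,-1],[0,0,0,0,0,0,-0.3],[0,0,0,0,0,0,1],[0,0,0,0,0,0,1],[0,0,0,0,0,0,1],[0,0,0,0,0,0,1]]], grip_force=20)

```text
time_s: 33.9
ee_pos: [429.9, -7.9, 23.2]
ee_rot: [180.0, 0.0, 90.0]
force: [-0.6, -0.2, 3.6]
gripper_width: 59.8
gripper_force: 20.0
```

Emit:
send_rows(targets=[[[0,0,0,0,0,0,1],[0,0,0,0,0,0,1]]])

```text
time_s: 34.1
ee_pos: [429.9, -7.9, 23.1]
ee_rot: [180.0, -0.0, 90.0]
force: [-1.5, 0.5, 5.2]
gripper_width: 59.8
gripper_force: 20.0
```

Emit:
send_rows(targets=[[[0,0,0,0,0,0.025,1],[0,0,0,0,0,0.075,1],[0,0,0,0,0,0.1,1],[0,0,0,0,0,0.1,1],[0,0,0,0,0,0.1,1],[0,0,0,0,0,0.1,1],[0,0,0,0,0,0.1,1],[0,0,0,0,0,0,1]]])

```text
time_s: 34.9
ee_pos: [431.5, -8.0, 144.7]
ee_rot: [179.7, 0.0, 90.0]
force: [0.3, 0.1, -3.6]
gripper_width: 59.8
gripper_force: 20.0
```

Emit:
send_rows(targets=[[[0,0,0.0012,0.0875,0.0942,0,1],[0,0,0.0012,0.0875,0.0942,0,1],[0,0,0.0012,0.0875,0.0942,0,1],[0,0,0.0012,0.0875,0.0942,0,1],[0,0,0.0012,0.0875,0.0942,0,1],[0,0,0.0012,0.0875,0.0942,0,1],[0,0,0.0012,0.0875,0.0942,0,1],[0,0,0.0012,0.0875,0.0942,0,1],[0,0,0.0012,0.0875,0.0942,0,1],[0,0,0.0012,0.0875,0.0942,0,1],[0,0,0.0012,0.0875,0.0942,0,1],[0,0,0.0012,0.0875,0.0942,0,1]]])

```text
time_s: 36.1
ee_pos: [639.7, 218.6, 140.3]
ee_rot: [-179.8, 0.1, 91.3]
force: [-0.6, -0.4, -2.8]
gripper_width: 59.9
gripper_force: 20.0
```

Emit:
send_rows(targets=[[[0,0,0,0,0,-0.1,1],[0,0,0,0,0,-0.1,1],[0,0,0,0,0,0,1],[0,0,0,0,0,0,1],[0,0,0,0,0,0,1]]])

```text
time_s: 36.6
ee_pos: [640.4, 218.2, 103.4]
ee_rot: [179.9, -0.0, 91.3]
force: [-0.1, -0.7, -3.1]
gripper_width: 59.7
gripper_force: 20.0
```

Lower to 63.

Emit:
send_rows(targets=[[[0,0,0,-0.003,0,-0.075,1],[0,0,0,0,0,-0.05,1],[0,0,0,0,0,-0.04,1],[0,0,0,0,0,-0.02,1],[0,0,0,0,0,0,1],[0,0,0,0,0,0,1]]])

```text
time_s: 37.2
ee_pos: [639.6, 218.2, 66.1]
ee_rot: [180.0, -0.0, 91.3]
force: [-0.5, 0.5, -2.6]
gripper_width: 59.9
gripper_force: 20.0
```

Emit:
send_rows(targets=[[[0,0,0,0,0,-0.008,1],[0,0,0,0,0,-0.008,1],[0,0,0,0,0,0,1]]])

```text
time_s: 37.5
ee_pos: [639.7, 218.3, 63.2]
ee_rot: [179.9, -0.0, 91.3]
force: [0.4, 0.6, -0.6]
gripper_width: 60.0
gripper_force: 20.0
```

Emit:
send_rows(targets=[[[0,0,0,0,0,0,0.3],[0,0,0,0,0,0,-0.3],[0,0,0,0,0,0,-1],[0,0,0,0,0,0,-1],[0,0,0,0,0,0.05,-1],[0,0,0,0,0,0.1,-1],[0,0,0,0,0,0.2,-1],[0,0,0,0,0,0.15,-1],[0,0,0,0,0,0,-1]]])

```text
time_s: 38.4
ee_pos: [642.2, 219.1, 169.0]
ee_rot: [179.4, -0.2, 91.3]
force: [-0.1, -0.1, 0.5]
gripper_width: 91.2
gripper_force: 0.0
```

Emit:
send_rows(targets=[[[0,0,0,-0.15,0,0,-1],[0,0,0,-0.15,0,0,-1],[0,0,0,-0.15,0,0,-1],[0,0,0,-0.15,0,0,-1],[0,0,0,-0.15,0,0,-1],[0,0,0,-0.15,0,0,-1],[0,0,0,0,0,0,-1],[0,0,0,0,0,0,-1],[0,0,0,0,0,0,-1]]])

```text
time_s: 39.3
ee_pos: [460.3, 218.3, 162.7]
ee_rot: [179.9, -0.0, 91.2]
force: [-0.5, 0.6, 0.2]
gripper_width: 91.5
gripper_force: 0.0
```

```bash
python3 chk.py
python3 - <<'E'
from h import *
cv2.imwrite("pics/end.png",optics.grab_frame("scene")[0][:,:,::-1])
E
```

```text
[460.30457057 218.28562179 162.70028544]
scene medium 387 (array([643.1, 218.6]), array([ 61.3, 116.1]), 92.3)
scene shortstack 901 (array([642.7, 218.3]), array([60.3, 82.4]), 91.0)
scene stray 240 (array([641.9, 218.2]), array([ 90.5, 145.9]), 91.6)
scene press 1584 (array([ 649. , -202.8]), array([ 61.8, 151.3]), 88.3)
scene pt 274 (array([ 647.9, -204.6]), array([ 92.2, 180.1]), 88.6)
top medium 235 (array([638.4, 218.8]), array([ 59.3, 116.8]), 91.8)
top shortstack 570 (array([638.7, 218.1]), array([60.3, 78.7]), 92.8)
top stray 153 (array([638. , 207.7]), array([ 89.6, 165.6]), 91.2)
top press 1013 (array([ 646. , -203.7]), array([ 60.8, 151.6]), 88.9)
top pt 206 (array([ 651.3, -205.2]), array([102.7, 180.4]), 88.2)
```

View pics/end.png

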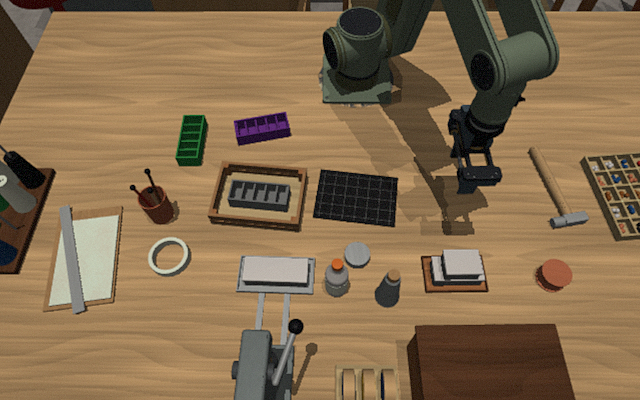

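The end view shows the long case in the steel tray (276,271), the medium and short cases stacked in the wooden tray (460,267) and the empty case in the crate (259,195). The cone and glue are still upright.

```bash
python3 -c "from workcell import env; print(env.job_done())"
```

```text
the job is handed in; nothing more can be done
None
```

The job is handed in at about 39 s of the 128 s, with no verdict returned: the last pictures show all four cases in place within a few millimetres, and the cone and glue bottle standing.

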